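# Wind the recessed isolator spindle home with the T-key

### The arm

A 7-joint arm with a two-finger parallel gripper is mounted at the origin on a cart in front of the work surface, level with it; the furniture and walls round the work are solid. World frame = base frame: x ahead of the robot, y to its left, z up, the work surface at z = 0. Lengths are in m, angles in rad, forces in N, time in s.
With the tool pointing down it reaches from about 0.4 to 0.875 m from the base axis. Payload 19.3 kg.
Tool frame: the origin (TCP) lies where the fingers leave the gripper's body, on its centre line; the fingertips stand bot.tip_reach ahead of it and the grasp point (between the pads) lies 54 mm ahead of it (bot.tip_reach is the distance from the TCP to the fingertips, in m); z points along the fingers, y is the line along which they close (so a half turn about z gives the same grasp; the last joint's range is limited). The gripper opens to 85 mm and grips with 20 to 120 N. Pads are 22 mm wide; open, the fingers measure 114 mm over their backs; the gripper's body (76 mm by 85 mm) begins 54 mm behind the grasp point. The pads swing forward as they close: fully open they stand 13 mm farther back than shut.
Start: joints at [1.13, 0.521, -0.036, 1.599, 0.021, 1.021, -0.113], TCP at [0.226, -0.583, 0.304] pointing down, gripper open.
Joint ranges: [-2.91, 2.91], [-0.3, 2.13], [-1.5, 1.42], [0.17, 2.43], [-1.26, 4.41], [0.16, 1.93], [-2.52, 2.52]. Speed limits (rad/s): [1.89, 1.89, 2.39, 2.39, 3.01, 3.01, 3.01].

### API

Orientations are given as [roll, pitch, yaw] about the fixed x, y, z axes, in that order (R = Rz(yaw) Ry(pitch) Rx(roll)).
In Python, from workcell import bot gives the robot as it stands. The module is installed in compiled form; this text tells all that it offers.
- The arm moves only by the shell command python3 -m jog 'ROWS' [FORCE]. ROWS is JSON, a list that holds one entry, the list of rows, each a list of 7 numbers: the shift along the tool's x, y, z in mm, then the turn, a rotation vector about the tool's x, y, z in rad, then the opening, from 0 (shut) to 1 (fully open). In form: [[[tx, ty, tz, wx, wy, wz, fingers], ...]]. A call has 1 to 5 rows; each row shifts and turns the commanded pose from where the row before left it, along the tool's axes as they then stand; what a row does not reach is not made up. A row lasts 1/10 s, in which the tool goes at most 50 mm and 8.59 degrees, less where a joint would pass 70% of its speed; a pose out of reach is approached as far as the arm can. A call is refused whole if a number of a shift passes 50 or a number of a turn 0.15, either way. A call with a gripper value outside its range is refused whole. The fingers move at their own pace and stop on an object; FORCE is the grip in N (left out, the last holds). Time passes only in rows, so rows that do not move let the fingers close. It gives the time, the measured TCP pose, the force, the opening and the grip force at its end, in the units of the state.
- bot.observe(): the state, without advancing time (a new reading comes with each control period).
- bot.grab_frame(name): name is "scene" or "side" or "wrist"; returns a dict with "img" (400x640x3 uint8, red, green, blue), "intrinsics" (3x3 intrinsics, pixels), "k1" (the pictures are not rectified: a ray, as slopes to the right and down, at radius r is drawn at 1 + k1 r^2 times it, then the intrinsics apply), "R" (3x3) and "t" (3): a world point X has camera coordinates R X + t; the wrist camera has in their place "tool_from_camera" (4x4, takes a point from camera to tool coordinates, whose origin is the TCP and whose axes are the flange's). Camera axes: x right, y down, z forward; pixel columns grow to the right and rows downward; lengths in m; the calibration is good to about 2 mm. A picture is of the moment at which its call begins: read the wrist's pose just before it. There is no depth.
- bot.job_done(): hands the job in; it is judged then, once.
Trained networks look in a picture, given as the dict that the camera call returned (one of the last four; its "shot" number tells which), for a name from the list of things; names that differ only in an ending like _2 or _b are one class to them, and where a whole thing is asked for, a point or a joint stands for the part that bears it (a point fixed in the world has none). Each returns a list of dicts, best first, with "conf" (0 to 1); they miss things now and then, are a little off and sometimes report something else, mostly with a low value. They report only what shows in the picture. A call takes as long as a camera call.
- bot.trace(query, picture): "region" (400x640 bool, what is visible of it).
- bot.spot_point(query, picture): "xyz" ([x, y, z] in m, in world coordinates, good to about 4 mm: a listed point, or the origin of a listed thing).
The state is a dict: "clock": time; "qpos": joint angles; "qd": joint speeds; "joint_efforts": joint torques, N m; "position": TCP position; "tool_rot": TCP orientation; "force": force on the tool from outside, world axes, zero at the start; "moment": the same for the moment, N m; "grip_width": finger opening in m; "finger_force": force on a finger pad.
Only numpy, scipy, OpenCV 4.12 (cv2) and the standard library are available. Lean on these libraries where they do the work, as an engineer would, in place of code of your own. Each camera call takes 0.05 s, during which the arm holds its last target. There are 200 camera calls.

### The job

Take the T-shaped key off its forked stand, lower it down the deep shaft of the drive housing until its socket drops over the square spindle at the bottom (feel for the squares to line up), and turn the spindle clockwise, seen from above, until it is up against its stop, regripping the key as needed. Leave the key standing on the spindle, let go of it, and leave everything else on the desk where it is.

Things in the scene. Friction and masses are not known exactly. Their poses are not given: they have to be found in the camera images.
- housing: Drive housing fixed to the desk: grey block 96 x 86 mm (flange 118 x 90), 72 mm high, with a dark round collar on top. Origin: centre of its underside, on the shaft's axis; z up. The shaft is a round bore 38 mm wide. On the axis at its bottom stands a 16 mm square, 12 to 26 mm above the origin, its top tapering to 9 mm at 34 mm. How its sides are turned is unknown and varies.
- shaft_mouth (a point): Centre of the shaft's mouth, on the axis, 115 mm above the housing's origin. The mouth is a funnel, 54 mm wide inside, narrowing to the 38 mm bore over 12 mm; outside the collar is 64 mm wide at the mouth and 48 mm below.
- spindle (a joint): Angle of the spindle, rad; grows as it turns clockwise seen from above. It starts anywhere from 0.1 to 0.8 and meets a firm stop at 2.9. It turns stiffly (0.2 to 0.3 N m) and stays where it is left. It does not tell how the square's sides stand.
- key_stand: Key stand fixed to the desk: foot, post at the back (63 to 77 mm along +x) and a fork of two level prongs 10 mm wide along x, at y = -42 and +42 mm, x = -32 to 68 mm, tops 148 mm above the desk, with a lip 10 mm higher at the front end (x = -32 to -26 mm). The space between the prongs is open, 74 mm wide. Origin: on the desk, under the hanging key; z up.
- key_bar (a point): Centre of the T-key's dark bar handle, which lies across the two prongs, the key hanging between them. Flat-sided bar: 14 mm wide (x), 110 mm long (y), 20 mm high (z); z up the key. Steel key, about 0.35 kg: below the bar a round rod 14 mm thick, at its lower end a square socket. Grip the bar at its middle, across its 14 mm.
- key_socket (a point): Mouth of the key's socket, 143 mm below the bar's centre; axes as key_bar. 33 mm wide outside; square hole 18.5 mm, sides along x and y. It slips over the spindle's square only if their sides are within about 0.15 rad of parallel (any quarter turn), else it rests on top, mouth 26 to 31 mm above the housing's origin. Fully down: mouth 12 mm, bar centre 155 mm above the desk.
- relay_2: Bystander: relay, 30 x 36 x 61 mm, standing loose on the desk; origin at its underside.
- knob_insulator_3: Bystander: brown knob insulator, 45 mm wide, 42 mm high, loose; origin at its underside.
- tape_grey: Bystander: roll of grey tape, 62 mm wide, 19 mm high, loose; origin at its underside.
- fuse_3: Bystander: porcelain fuse, 27 mm wide, 80 mm high, standing loose; origin at its underside.
- pliers_blue: Bystander: blue-handled pliers, 170 x 55 x 14 mm, lying loose; origin at the underside.
- tape_black: Bystander: roll of black tape, 70 mm wide, 19 mm high, loose; origin at its underside.

How it is judged:
On the way:
1. the key's socket is down over the square spindle (z of key_socket in the frame of housing below 0.02 m and horizontal distance between key_socket and housing below 0.008 m), for 0.1 s.
At the end, for the whole second after the job is handed in: The spindle is turned clockwise to its stop (angle above 2.75 of 2.9 rad), the key is left standing on it, its socket down over the square (mouth less than 20 mm above the housing's origin and within 8 mm of the axis, upright within 0.12 rad) and the spindle is at rest (all of step 1 and value of joint spindle above 2.75 rad and angle between key_bar's own z axis and vertical below 0.12 rad and velocity of joint spindle below 0.05 rad/s); the robot touches nothing.
It fails at once if a loose bystander (relay, knob insulator, grey or black tape, standing fuse, pliers) is moved more than 30 mm (distance of any of relay_2, knob_insulator_3, tape_grey, tape_black, fuse_3, pliers_blue from where it was at the start of the episode above 0.03 m).
It also fails if it takes over 58 s, if anything falls off the work surface, if the arm or the gripper's body presses on something with over 40 N, if the wrist force passes 120 N, or if a joint passes its speed limit or range.

## Working session

There is one attempt and no reset: what is moved stays moved. The work goes in short steps, Python scripts to look and compute and a shell command to move; the robot and the scene stay as the last step left them, time stands still between calls to the robot, and variables do not carry over. Pictures are saved under pics/ and viewed, at most 10 in all, crops included, and the job is handed in when it is done.

```bash
mkdir -p pics
cat > h.py <<'E'
import numpy as np, cv2
from workcell import bot
from scipy.spatial.transform import Rotation as Ro
def st():
    s=bot.observe(); print('t',round(s['clock'],2),'p',np.round(s['position'],4),'rpy',np.round(s['tool_rot'],3),'F',np.round(s['force'],1),'M',np.round(s['moment'],2),'w',round(s['grip_width'],4),'ff',np.round(s['finger_force'],1)); return s
def save(f,n): cv2.imwrite('pics/'+n,f['img'][:,:,::-1])
E
python3 - <<'E'
from h import *
s=st();print(np.round(s['qpos'],3),bot.tip_reach)
for c in ['scene','side']:
    f=bot.grab_frame(c); save(f,c+'0.png')
    for q in ['housing','shaft_mouth','key_stand','key_bar','key_socket','relay_2','knob_insulator_3','tape_grey','fuse_3','pliers_blue','tape_black']:
        r=bot.spot_point(q,f)
        print(c,q,[(np.round(d['xyz'],3).tolist(),round(d['conf'],2)) for d in r[:2]])
E
```

```text
t 0.0 p [ 0.2264 -0.5823  0.3033] rpy [-3.14   0.     0.371] F [-0.7  0.2 -0.5] M [ 0.03 -0.03  0.  ] w 0.0856 ff 0.0
[ 1.13   0.522 -0.036  1.6    0.021  1.021 -0.113] 0.0726
scene housing [([0.471, -0.01, -0.001], 0.97), ([0.581, 0.276, -0.002], 0.29)]
scene shaft_mouth [([0.468, -0.008, 0.114], 0.71), ([0.477, -0.322, 0.002], 0.16)]
scene key_stand [([0.488, 0.209, 0.003], 0.71)]
scene key_bar [([0.488, 0.21, 0.157], 0.73)]
scene key_socket [([0.487, 0.21, 0.015], 0.61)]
scene relay_2 [([0.408, 0.114, -0.001], 0.65)]
scene knob_insulator_3 [([0.544, 0.118, 0.002], 0.58)]
scene tape_grey [([0.432, -0.387, -0.001], 0.64), ([0.544, 0.114, 0.0], 0.3)]
scene fuse_3 [([0.487, 0.21, 0.158], 0.33)]
scene pliers_blue [([0.479, -0.324, 0.0], 0.5)]
scene tape_black [([0.583, 0.278, 0.001], 0.87)]
side housing [([0.467, -0.004, 0.001], 0.73)]
side shaft_mouth [([0.468, -0.013, 0.114], 0.65)]
side key_stand [([0.487, 0.215, 0.0], 0.8)]
side key_bar [([0.486, 0.212, 0.158], 0.96)]
side key_socket [([0.487, 0.211, 0.012], 0.79)]
side relay_2 [([0.408, 0.113, -0.001], 0.72)]
side knob_insulator_3 [([0.54, 0.122, 0.004], 0.68)]
side tape_grey [([0.424, -0.39, -0.003], 0.58)]
side fuse_3 [([0.575, -0.286, -0.003], 0.6)]
side pliers_blue [([0.478, -0.318, -0.001], 0.65)]
side tape_black [([0.582, 0.279, -0.0], 0.76), ([0.469, -0.011, 0.114], 0.32)]
```

View pics/scene0.png

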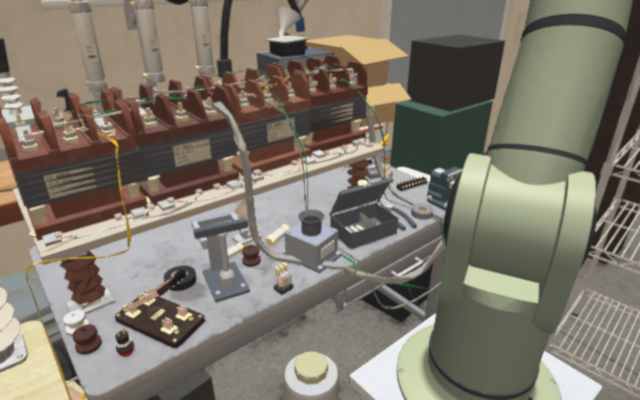

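View pics/side0.png

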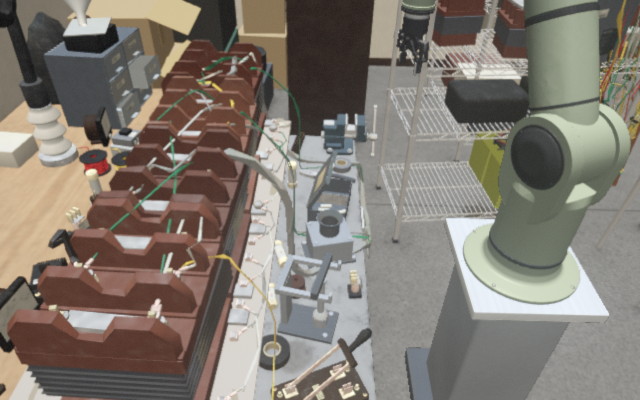

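The scene view shows the stand at about (222,260), the housing at (310,240) with its collar at (311,220), and a grey hose running from (220,105) down to (265,248). The side view shows the stand at (305,300), the housing at (330,238), and the hose from (228,152) to (292,260). I'll triangulate the hose and zoom in on the stand.

```bash
cat >> h.py <<'E'
def und(f,uv):
    K=f['intrinsics'];x=(np.array(uv,float)-[K[0][2],K[1][2]])/[K[0][0],K[1][1]]
    y=x.copy()
    for _ in range(20): y=x/(1+f['k1']*(y@y))
    return np.array([y[0],y[1],1])
def cam(f):
    R=np.array(f['R']);return R,-R.T@np.array(f['t'])
def proj(f,X,R=None,t=None):
    R=np.array(f['R']) if R is None else R; t=np.array(f['t']) if t is None else t
    c=R@np.array(X)+t;s=c[:2]/c[2];s=s*(1+f['k1']*(s@s));K=np.array(f['intrinsics']);return s*[K[0,0],K[1,1]]+[K[0,2],K[1,2]]
def tri(f,a,g,b):
    R1,c1=cam(f);R2,c2=cam(g);d1=R1.T@und(f,a);d2=R2.T@und(g,b)
    A=np.stack([d1,-d2],1);s=np.linalg.lstsq(A,c2-c1,rcond=None)[0]
    p,q=c1+s[0]*d1,c2+s[1]*d2;return (p+q)/2,np.linalg.norm(p-q)
E
python3 - <<'E'
from h import *
f=bot.grab_frame('scene');g=bot.grab_frame('side')
for a,b in [((219,104),(228,153)),((238,140),(265,168)),((248,180),(287,195)),((247,215),(293,225))]:
    p,e=tri(f,a,g,b);print(np.round(p,3),round(e,3))
print(proj(f,[.488,.21,.158]),proj(g,[.488,.21,.158]))
print('cams',cam(f)[1],cam(g)[1])
A=cv2.resize(f['img'][180:310,170:350],None,fx=4,fy=4)[:520,:400*2];B=cv2.resize(g['img'][140:350,220:400],None,fx=2.8,fy=2.8)
a=cv2.resize(f['img'][185:310,190:345],(400,322),interpolation=2);b=cv2.resize(g['img'][150:350,240:385],(400,552),interpolation=2)
o=np.zeros((552,800,3),np.uint8);o[:322,:400]=a;o[:,400:]=b
cv2.imwrite('pics/zoom.png',o[:,:,::-1])
E
```

```text
[0.663 0.099 0.354] 0.002
[0.599 0.085 0.297] 0.027
[0.558 0.086 0.223] 0.044
[0.545 0.1   0.149] 0.054
[220.3746915  226.72587803] [320.76604557 274.64565968]
cams [-0.2260886   0.53812201  0.62569238] [0.49426369 0.81372391 0.81231485]
```

View pics/zoom.png

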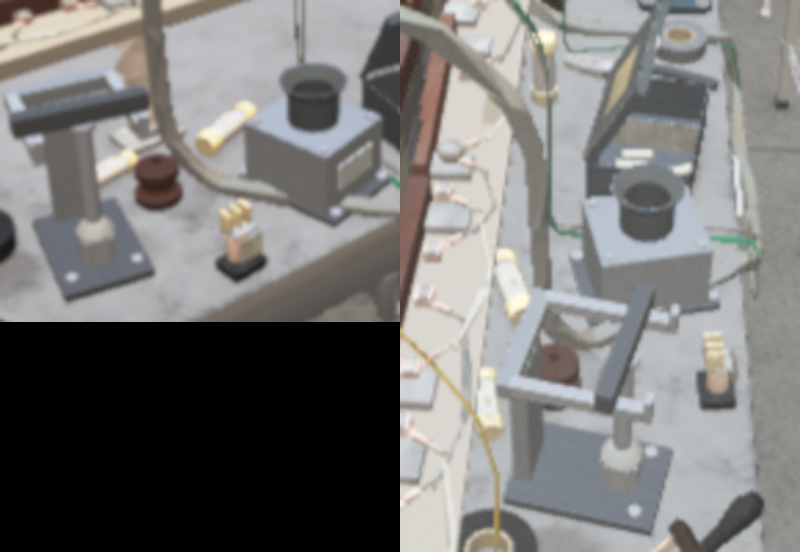

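The zoom shows the key bar lying across the fork prongs at (605..640, 400..290), with the fork's open front facing the robot. The hose runs behind, at x>0.54. The relay stands in front at (715,370).

```bash
python3 - <<'E'
from h import *
g=bot.grab_frame('side');R,c=cam(g)
P=[]
for uv in [((640-400)*145/400+240,150+290*200/552),(240+(605-400)*145/400,150+398*200/552)]:
    d=R.T@und(g,uv);P.append(c+d*(.165-c[2])/d[2]);print(np.round(P[-1],3))
d=P[1]-P[0];print('bar y yaw',np.arctan2(d[1],d[0])-np.pi/2)
w=bot.grab_frame('wrist');print(np.round(w['tool_from_camera'],3),w['intrinsics'],w['k1'])
E
python3 -m jog '[[[-25,-30,-30,0,0,-0.1,1],[-10,-40,-25,0,0,-0.15,1],[0,-48,-10,0,0,-0.15,1],[0,-49,0,0,0,-0.15,1],[0,-49,0,0,0,-0.15,1]]]'
```

```text
[0.477 0.164 0.165]
[0.499 0.264 0.165]
bar y yaw -0.22195377432367613
[[ 0.001 -0.966 -0.26   0.065]
 [ 1.     0.     0.001 -0.   ]
 [-0.001 -0.26   0.966 -0.07 ]
 [ 0.     0.     0.     1.   ]] [[312.54114999   0.         317.02580507]
 [  0.         312.54114999 196.80531555]
 [  0.           0.           1.        ]] -0.011672488679270798
clock: 1.9
position: [0.0651, -0.4283, 0.3693]
tool_rot: [3.141, 0.001, 1.071]
force: [-0.4, -0.7, -0.6]
grip_width: 0.0857
finger_force: 0.0
```

```bash
python3 -m jog '[[[46,17,0,0,0,0,1],[46,17,0,0,0,0,1],[46,17,0,0,0,0,1],[46,17,0,0,0,0,1],[46,17,0,0,0,0,1]]]'; python3 -m jog '[[[46,17,0,0,0,0,1],[46,17,0,0,0,0,1],[46,17,0,0,0,0,1],[46,17,10,0,0,-0.15,1],[45,15,15,0,0,-0.15,1]]]'
```

```text
clock: 2.4
position: [0.253, -0.2689, 0.3693]
tool_rot: [3.141, 0.001, 1.063]
force: [1.9, -0.1, 0.2]
grip_width: 0.0855
finger_force: 0.0
clock: 2.9
position: [0.4324, -0.1044, 0.3443]
tool_rot: [3.139, -0.0, 1.368]
force: [-0.1, -1.6, 0.1]
grip_width: 0.0853
finger_force: 0.0
```

```bash
python3 -m jog '[[[18,8,45,0,0,0,1],[17,8,45,0,0,0,1],[0,0,10,0,0,0,1],[0,0,0,0,0,0,1]]]'
python3 - <<'E'
from h import *
s=st();print(np.round(s['qpos'],2));f=bot.grab_frame('wrist');save(f,'w1.png')
for q in ['shaft_mouth','housing']:
    print([(np.round(d['xyz'],3).tolist(),round(d['conf'],2)) for d in bot.spot_point(q,f)[:1]])
T=np.eye(4);T[:3,:3]=Ro.from_euler('xyz',s['tool_rot']).as_matrix();T[:3,3]=s['position'];C=np.linalg.inv(T@np.array(f['tool_from_camera']))
p=proj(f,[.468,-.009,.115],C[:3,:3],C[:3,3]);q=proj(f,[.468,-.009,.034],C[:3,:3],C[:3,3]);print(p,q)
u,v=np.round(q).astype(int);c=f['img'][max(v-50,0):v+50,u-60:u+60]
c=cv2.resize(c,None,fx=5,fy=5,interpolation=2).astype(float);c=np.clip(c*1.8,0,255);cv2.imwrite('pics/w1c.png',c[:,:,::-1]);print(c.shape,u,v)
E
```

```text
clock: 3.3
position: [0.4528, -0.0746, 0.243]
tool_rot: [-3.139, -0.0, 1.365]
force: [0.4, -0.1, 0.6]
grip_width: 0.0853
finger_force: 0.0
t 3.3 p [ 0.4528 -0.0746  0.243 ] rpy [-3.139 -0.     1.365] F [ 0.4 -0.1  0.6] M [-0.03 -0.01 -0.04] w 0.0853 ff 0.0
[ 0.54  0.41 -0.64  2.06  0.34  0.78 -0.51]
[([0.471, -0.014, 0.112], 0.63)]
[([0.473, -0.01, 0.001], 0.81)]
[320.27804219 109.2322588 ] [319.55092415 110.21444116]
(500, 600, 3) 320 110[ WARN:0@1.566] global loadsave.cpp:1063 imwrite_ Unsupported depth image for selected encoder is fallbacked to CV_8U.
```

View pics/w1c.png

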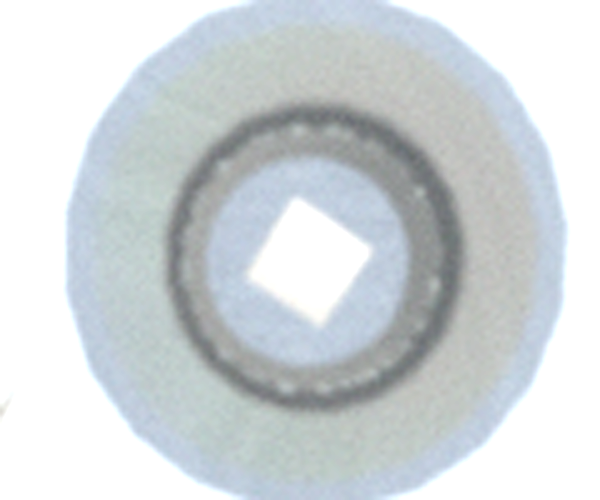

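The picture looks straight down the shaft. The white square spindle shows at crop (310,262), its sides clearly turned, and the funnel mouth is centred near (316,257).

Run:
```python
from h import *
s=st();f={'k1':-0.011672488679270798,'intrinsics':[[312.541,0,317.026],[0,312.541,196.805],[0,0,1]]}
T=np.eye(4);T[:3,:3]=Ro.from_euler('xyz',s['tool_rot']).as_matrix();T[:3,3]=s['position']
w=bot.grab_frame('wrist');W=T@np.array(w['tool_from_camera'])
def back(uv,z):
    d=W[:3,:3]@und(w,uv);return W[:3,3]+d*(z-W[2,3])/d[2]
im=cv2.resize(w['img'][60:160,260:380],None,fx=5,fy=5,interpolation=2)
g=im.min(2);B=(g>cv2.threshold(g[140:360,200:410],0,255,cv2.THRESH_OTSU)[0]).astype(np.uint8)
m=np.zeros_like(B);cv2.circle(m,(310,260),85,1,-1);B&=m
n,l,stt,c=cv2.connectedComponentsWithStats(B);k=1+np.argmax(stt[1:,4]);cn=cv2.findContours((l==k).astype(np.uint8),0,1)[0][0]
r=cv2.minAreaRect(cn);print(r)
P=np.array([back(np.array(p)/5+[260-.4,60-.4],.028) for p in cv2.boxPoints(r)]);print(np.round(P,4))
print('center',P.mean(0)); e=[P[(i+1)%4]-P[i] for i in range(4)]
a=[np.arctan2(x[1],x[0])%(np.pi/2) for x in e];print('yaw mod pi/2',a,[np.linalg.norm(x) for x in e])
print('mouth',back((323.2,111.4),.115))
```

```text
t 3.45 p [ 0.4537 -0.0756  0.2455] rpy [3.139e+00 1.000e-03 1.362e+00] F [-0.1 -0.1  0.2] M [-0.01 -0.04 -0.05] w 0.0855 ff 0.0
((295.1939697265625, 255.89932250976562), (94.98062133789062, 95.03483581542969), 32.82853698730469)
[[ 0.4574 -0.0106  0.028 ]
 [ 0.4691  0.0008  0.028 ]
 [ 0.4812 -0.0107  0.028 ]
 [ 0.4694 -0.0223  0.028 ]]
center [ 0.4692782  -0.01070077  0.028     ]
yaw mod pi/2 [np.float64(0.7688687653627301), np.float64(0.8103878949063534), np.float64(0.7815220624299801), np.float64(0.8022709997353572)] [np.float64(0.016399207228772212), np.float64(0.01660913061143332), np.float64(0.016528430566425625), np.float64(0.016813329024334973)]
mouth [ 0.47123412 -0.01185342  0.115     ]
```

```bash
python3 -m jog '[[[30,-8,-40,0,0,0,1],[48,-8,-30,0,0,0,1],[49,-8,-10,0,0,0,1],[49,-3,0,0,0,0,1],[49,0,0,0,0,0,1]]]';python3 -m jog '[[[46,0,0,0,0,0,1],[17,0,0,0,0,0,1],[0,0,0,0,0,0,1]]]'
python3 - <<'E'
from h import *
s=st();print(np.round(s['qpos'],2));f=bot.grab_frame('wrist')
T=np.eye(4);T[:3,:3]=Ro.from_euler('xyz',s['tool_rot']).as_matrix();T[:3,3]=s['position'];W=T@np.array(f['tool_from_camera'])
def back(uv,z):
    d=W[:3,:3]@und(f,uv);return W[:3,3]+d*(z-W[2,3])/d[2]
print([(np.round(d['xyz'],3).tolist(),round(d['conf'],2)) for d in bot.spot_point('key_bar',f)[:1]])
r=bot.trace('key_bar',f);im=f['img'].copy()
if r:
    R=r[0]['region'].astype(np.uint8);print(r[0]['conf'],R.sum())
    D=((f['img'].max(2)<95)&(cv2.dilate(R,np.ones((9,9)))>0)).astype(np.uint8)
    D=cv2.morphologyEx(D,cv2.MORPH_OPEN,np.ones((5,5)))
    n,l,ss,c=cv2.connectedComponentsWithStats(D);k=1+np.argmax(ss[1:,4]);b=cv2.minAreaRect(cv2.findContours((l==k).astype(np.uint8),0,1)[0][0]);print(b)
    P=np.array([back(p,.168) for p in cv2.boxPoints(b)]);print(np.round(P,4),P.mean(0))
    for i in range(2): e=P[i+1]-P[i];print(np.linalg.norm(e),np.arctan2(e[1],e[0]))
    cv2.drawContours(im,[cv2.boxPoints(b).astype(int)],0,(255,0,0),1)
    im[cv2.morphologyEx(R,cv2.MORPH_GRADIENT,np.ones((3,3)))>0]=(0,255,0)
cv2.imwrite('pics/w2.png',im[:,:,::-1])
E
```

```text
clock: 4.0
position: [0.4732, 0.145, 0.3218]
tool_rot: [3.138, -0.0, 1.362]
force: [1.3, -0.3, 0.5]
grip_width: 0.0849
finger_force: 0.0
clock: 4.3
position: [0.486, 0.2077, 0.3209]
tool_rot: [3.14, -0.002, 1.366]
force: [-0.5, -0.3, 0.6]
grip_width: 0.0854
finger_force: 0.0
t 4.3 p [0.486  0.2077 0.3209] rpy [ 3.140e+00 -2.000e-03  1.366e+00] F [-0.5 -0.3  0.6] M [0.02 0.04 0.05] w 0.0854 ff 0.0
[ 0.04  0.43 -0.75  1.81  0.34  1.03 -1.04]
[([0.482, 0.214, 0.155], 0.57)]
0.83 2879Traceback (most recent call last):
  File "<stdin>", line 12, in <module>
    return _wrapfunc(a, 'argmax', axis=axis, out=out, **kwds)
    return bound(*args, **kwds)
ValueError: attempt to get argmax of an empty sequence
```

Run:
```python
from h import *
s=st();f=bot.grab_frame('wrist')
T=np.eye(4);T[:3,:3]=Ro.from_euler('xyz',s['tool_rot']).as_matrix();T[:3,3]=s['position'];W=T@np.array(f['tool_from_camera'])
def back(uv,z):
    d=W[:3,:3]@und(f,uv);return W[:3,3]+d*(z-W[2,3])/d[2]
r=bot.trace('key_bar',f);im=f['img'].copy()
R=r[0]['region'].astype(np.uint8)
b=cv2.minAreaRect(cv2.findContours(R,0,1)[0][0]);print(r[0]['conf'],b)
P=np.array([back(p,.168) for p in cv2.boxPoints(b)]);print(np.round(P,4),P.mean(0))
for i in range(2): e=P[i+1]-P[i];print(np.linalg.norm(e),np.arctan2(e[1],e[0]))
im[cv2.morphologyEx(R,cv2.MORPH_GRADIENT,np.ones((3,3)))>0]=(0,255,0)
cv2.drawContours(im,[cv2.boxPoints(b).astype(int)],0,(255,0,0),1)
cv2.imwrite('pics/w2.png',im[:,:,::-1])
```

```text
t 4.45 p [0.4861 0.2042 0.3203] rpy [3.14  0.    1.362] F [ 0.  -0.1 -0.3] M [-0.02 -0.   -0.01] w 0.0855 ff 0.0
0.72 ((317.0, 191.5), (143.0, 26.0), 90.0)
[[0.4898 0.2651 0.168 ]
 [0.5074 0.2614 0.168 ]
 [0.4861 0.1548 0.168 ]
 [0.4662 0.159  0.168 ]] [0.48737877 0.21007201 0.168     ]
0.01797876140664926 -0.2078236069506952
0.10865406644378883 -1.7677630584269401
```

View pics/w2.png

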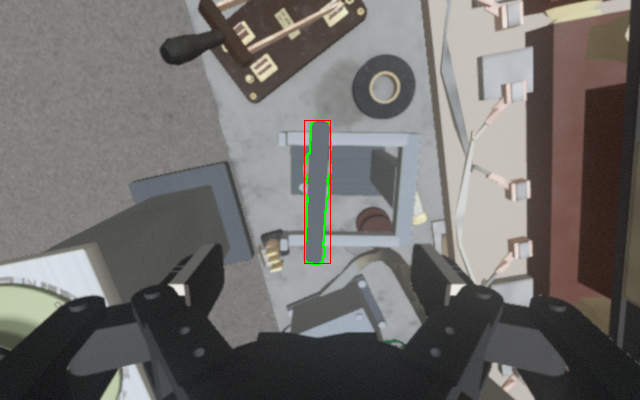

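The wrist view shows the bar centred at (317,192), its top end at (321,121) and bottom end at (315,263). It is tilted about 0.04 rad from tool x and clear of the fingers. Descending now.

```bash
python3 -m jog '[[[6,0,20,0,0,0.04,0.5],[0,0,40,0,0,0,0.5],[0,0,32,0,0,0,0.5],[0,0,15,0,0,0,0.5],[0,0,0,0,0,0,0.5]]]' ; python3 -m jog '[[[0,0,0,0,0,0,0.2],[0,0,0,0,0,0,0],[0,0,0,0,0,0,0],[0,0,0,0,0,0,0],[0,0,0,0,0,0,0]]]' 100
```

```text
clock: 5.05
position: [0.4868, 0.2105, 0.2116]
tool_rot: [-3.14, 0.001, 1.323]
force: [-0.3, 0.8, 1.1]
grip_width: 0.0428
finger_force: 0.0
clock: 5.55
position: [0.4878, 0.2116, 0.2146]
tool_rot: [3.139, -0.001, 1.323]
force: [-3.4, -1.6, 11.6]
grip_width: 0.0152
finger_force: 97.9
```

```bash
python3 -m jog '[[[0,0,-15,0,0,0,0],[0,0,-30,0,0,0,0],[0,0,-45,0,0,0,0],[0,0,-48,0,0,0,0],[0,0,-40,0,0,0,0]]]'; python3 -m jog '[[[0,0,0,0,0,0,0],[0,0,0,0,0,0,0]]]'; python3 -c "
from h import *
s=st();print(np.round(s['qpos'],2))"
```

```text
clock: 6.05
position: [0.4866, 0.2117, 0.3948]
tool_rot: [3.14, -0.002, 1.324]
force: [0.8, -0.4, -4.2]
grip_width: 0.0148
finger_force: 98.4
clock: 6.25
position: [0.487, 0.2113, 0.392]
tool_rot: [3.14, -0.001, 1.323]
force: [-1.0, -0.2, -3.7]
grip_width: 0.0148
finger_force: 98.7
t 6.25 p [0.487  0.2113 0.392 ] rpy [ 3.140e+00 -1.000e-03  1.323e+00] F [-1.  -0.2 -3.7] M [-0.04  0.02  0.03] w 0.0148 ff 98.7
[ 0.06  0.36 -0.77  1.71  0.27  1.18 -1.02]
```

```bash
python3 -m jog '[[[-30,5,0,0,0,0,0],[-49,8,0,0,0,0,0],[-49,8,0,0,0,0,0],[-49,8,0,0,0,0,0],[-42,9,0,0,0,0,0]]]'; python3 -m jog '[[[0,0,0,0,0,-0.14,0],[0,0,0,0,0,-0.15,0],[0,0,0,0,0,-0.15,0],[0,0,0,0,0,-0.15,0],[0,0,0,0,0,-0.15,0]]]';python3 -m jog '[[[0,0,0,0,0,-0.15,0],[0,0,0,0,0,-0.15,0],[0,0,0,0,0,0,0],[0,0,0,0,0,0,0]]]'
python3 - <<'E'
from h import *
s=st();print(np.round(s['qpos'],2))
for c in ['scene','side']:
    f=bot.grab_frame(c);save(f,c+'3.png')
    for q in ['key_socket','key_bar','shaft_mouth']:
        print(c,q,[(np.round(d['xyz'],3).tolist(),round(d['conf'],2)) for d in bot.spot_point(q,f)[:1]])
    R=Ro.from_euler('xyz',s['tool_rot']).as_matrix()
    a=proj(f,s['position']+R@[0,0,.054+.143]);print('exp socket',a)
    if c=='scene': A=(f,a)
f,a=A;o=[]
for F in (f,bot.grab_frame('side')):
    a=proj(F,[.47,-.01,.17]).astype(int);o.append(cv2.resize(F['img'][a[1]-60:a[1]+60,a[0]-40:a[0]+40],(400,600),interpolation=2))
cv2.imwrite('pics/z3.png',np.hstack(o)[:,:,::-1])
E
```

```text
clock: 6.75
position: [0.4691, -0.0128, 0.3898]
tool_rot: [-3.14, 0.001, 1.323]
force: [0.5, -0.3, -2.9]
grip_width: 0.0145
finger_force: 98.5
clock: 7.25
position: [0.4698, -0.0103, 0.3897]
tool_rot: [-3.14, -0.001, 2.07]
force: [-0.2, 0.1, -3.1]
grip_width: 0.0149
finger_force: 98.5
clock: 7.65
position: [0.4701, -0.0104, 0.39]
tool_rot: [-3.141, -0.001, 2.359]
force: [0.4, -0.8, -3.4]
grip_width: 0.0152
finger_force: 98.5
t 7.65 p [ 0.4701 -0.0104  0.39  ] rpy [-3.141e+00 -1.000e-03  2.359e+00] F [ 0.4 -0.8 -3.4] M [-0.05 -0.09 -0.04] w 0.0152 ff 98.5
[ 0.63  0.27 -0.89  1.84  0.23  1.14  0.45]
scene key_socket [([0.473, -0.014, 0.191], 0.67)]
scene key_bar [([0.474, -0.011, 0.332], 0.67)]
scene shaft_mouth [([0.47, -0.008, 0.116], 0.93)]
exp socket [310.33965373 184.47706764]
side key_socket [([0.473, -0.01, 0.19], 0.98)]
side key_bar [([0.47, -0.009, 0.335], 0.77)]
side shaft_mouth [([0.469, -0.012, 0.116], 0.8)]
exp socket [330.61334585 190.11439234]
```

View pics/z3.png

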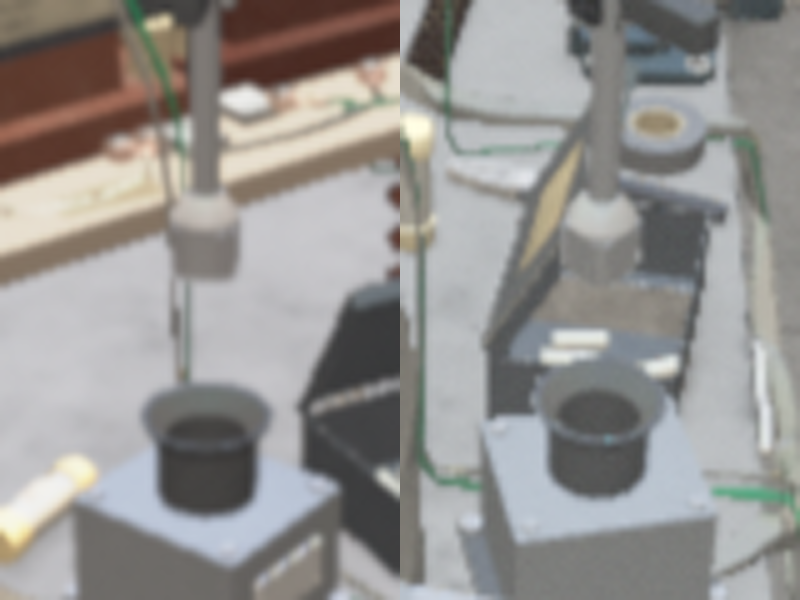

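The picture shows the key hanging upright, its socket right above the funnel in both views (left 205,275 over 205,410; right 600,270 over 600,400). I'll turn another quarter turn counter-clockwise so the whole clockwise turn fits in one grip.

```bash
python3 -m jog '[[[0,0,0,0,0,-0.15,0],[0,0,0,0,0,-0.15,0],[0,0,0,0,0,-0.15,0],[0,0,0,0,0,-0.15,0],[0,0,0,0,0,-0.15,0]]]';python3 -m jog '[[[0,0,0,0,0,-0.15,0],[0,0,0,0,0,-0.15,0],[0,0,0,0,0,-0.15,0],[0,0,0,0,0,-0.15,0],[0,0,0,0,0,-0.15,0]]]';python3 -m jog '[[[0,0,0,0,0,-0.07,0],[0,0,0,0,0,0,0],[0,0,0,0,0,0,0]]]'; python3 -c "
from h import *
s=st();print(np.round(s['qpos'],2))"
```

```text
clock: 8.6
position: [0.4704, -0.0102, 0.3906]
tool_rot: [-3.142, 0.0, 3.119]
force: [0.4, -0.7, -1.9]
grip_width: 0.0149
finger_force: 98.6
clock: 9.1
position: [0.4704, -0.0103, 0.3906]
tool_rot: [-3.141, -0.0, -2.414]
force: [0.2, 0.6, -3.0]
grip_width: 0.0147
finger_force: 98.5
clock: 9.4
position: [0.4704, -0.0103, 0.3905]
tool_rot: [3.141, 0.0, -2.352]
force: [-1.1, -0.7, -3.5]
grip_width: 0.015
finger_force: 98.5
t 9.4 p [ 0.4704 -0.0103  0.3905] rpy [ 3.141  0.    -2.352] F [-1.1 -0.7 -3.5] M [-0.05 -0.02  0.01] w 0.015 ff 98.5
[ 0.86  0.39 -1.24  1.84  0.39  1.2   1.86]
```

```bash
python3 -m jog '[[[0,0,30,0,0,0,0],[0,0,30,0,0,0,0],[0,0,15,0,0,0,0],[0,0,15,0,0,0,0],[0,0,0,0,0,0,0]]]';python3 -m jog '[[[0,0,15,0,0,0,0],[0,0,15,0,0,0,0],[0,0,15,0,0,0,0],[0,0,0,0,0,0,0]]]'; python3 -c "
from h import *
s=st()"
```

```text
clock: 9.9
position: [0.4702, -0.0102, 0.2996]
tool_rot: [3.14, -0.001, -2.35]
force: [-0.5, -0.1, -3.1]
grip_width: 0.0147
finger_force: 98.8
clock: 10.3
position: [0.4697, -0.0103, 0.2537]
tool_rot: [3.14, -0.002, -2.349]
force: [-0.6, -0.3, -2.2]
grip_width: 0.0146
finger_force: 98.8
t 10.3 p [ 0.4697 -0.0103  0.2537] rpy [ 3.140e+00 -2.000e-03 -2.349e+00] F [-0.6 -0.3 -2.2] M [-0.11  0.01 -0.04] w 0.0146 ff 98.8
```

```bash
python3 -m jog '[[[0,0,10,0,0,0,0],[0,0,8,0,0,0,0],[0,0,5,0,0,0,0],[0,0,3,0,0,0,0],[0,0,0,0,0,0,0]]]'; python3 -c "
from h import *
s=st()"
```

```text
clock: 10.8
position: [0.4704, -0.0102, 0.2293]
tool_rot: [3.141, -0.0, -2.35]
force: [0.2, -0.2, -2.9]
grip_width: 0.0149
finger_force: 98.8
t 10.8 p [ 0.4704 -0.0102  0.2293] rpy [ 3.141 -0.    -2.35 ] F [ 0.2 -0.2 -2.9] M [-0.02  0.08  0.01] w 0.0149 ff 98.8
```

```bash
python3 -m jog '[[[0,0,4,0,0,0,0],[0,0,4,0,0,0,0],[0,0,4,0,0,0,0],[0,0,3,0,0,0,0],[0,0,0,0,0,0,0]]]'; python3 -c "
from h import *
s=st()"
```

```text
clock: 11.3
position: [0.4703, -0.0102, 0.2142]
tool_rot: [3.141, -0.0, -2.349]
force: [-0.3, 0.1, -2.5]
grip_width: 0.0151
finger_force: 98.8
t 11.3 p [ 0.4703 -0.0102  0.2142] rpy [ 3.141 -0.    -2.349] F [-0.3  0.1 -2.5] M [-0.1   0.03  0.01] w 0.0151 ff 98.8
```

```bash
python3 -m jog '[[[0,0,1.5,0,0,0,0],[0,0,1,0,0,0,0],[0,0,0,0,0,0,0]]]'; python3 -m jog '[[[0,0,0,0,0,0.08,0],[0,0,0,0,0,0.12,0],[0,0,0,0,0,0.12,0],[0,0,0,0,0,0.12,0],[0,0,0,0,0,0.12,0]]]' 120;  python3 -c "
from h import *
s=st();print(np.round(s['qpos'],2))"
```

```text
clock: 11.6
position: [0.4704, -0.0102, 0.212]
tool_rot: [-3.142, 0.0, -2.35]
force: [0.5, -0.9, -3.5]
grip_width: 0.0145
finger_force: 98.8
clock: 12.1
position: [0.4703, -0.0103, 0.2121]
tool_rot: [-3.141, -0.0, -2.914]
force: [0.1, -0.2, -5.5]
grip_width: 0.0135
finger_force: 117.8
t 12.1 p [ 0.4703 -0.0103  0.2121] rpy [-3.141 -0.    -2.914] F [ 0.1 -0.2 -5.5] M [-0.15  0.18  0.34] w 0.0135 ff 117.8
[ 0.57  0.55 -0.89  2.05  0.59  0.81  1.12]
```

```bash
for i in 1; do python3 -m jog '[[[0,0,0,0,0,0.13,0],[0,0,0,0,0,0.13,0],[0,0,0,0,0,0.13,0],[0,0,0,0,0,0.13,0],[0,0,0,0,0,0.13,0]]]';python3 -m jog '[[[0,0,0,0,0,0.13,0],[0,0,0,0,0,0.13,0],[0,0,0,0,0,0.13,0],[0,0,0,0,0,0.13,0],[0,0,0,0,0,0.13,0]]]'; done;  python3 -c "
from h import *
s=st();print(np.round(s['qpos'],2))"
```

```text
clock: 12.6
position: [0.4702, -0.0102, 0.2121]
tool_rot: [-3.141, -0.0, 2.719]
force: [-0.7, -0.1, -5.1]
grip_width: 0.0138
finger_force: 117.9
clock: 13.1
position: [0.4702, -0.0102, 0.2121]
tool_rot: [-3.141, -0.0, 2.069]
force: [-1.1, -0.2, -3.5]
grip_width: 0.0138
finger_force: 117.9
t 13.1 p [ 0.4702 -0.0102  0.2121] rpy [-3.141 -0.     2.069] F [-1.1 -0.2 -3.5] M [-0.1   0.46  0.24] w 0.0138 ff 117.9
[ 0.34  0.46 -0.56  2.06  0.37  0.72  0.03]
```

```bash
python3 -m jog '[[[0,0,0,0,0,0.06,0],[0,0,0,0,0,0.06,0],[0,0,0,0,0,0.06,0],[0,0,0,0,0,0.06,0],[0,0,0,0,0,0,0]]]';  python3 -c "
from h import *
s=st()"
```

```text
clock: 13.6
position: [0.4702, -0.0101, 0.2121]
tool_rot: [-3.141, 0.0, 1.833]
force: [-1.9, 0.3, -3.8]
grip_width: 0.014
finger_force: 118.0
t 13.6 p [ 0.4702 -0.0101  0.2121] rpy [-3.141  0.     1.833] F [-1.9  0.3 -3.8] M [-0.02  0.39  0.17] w 0.014 ff 118.0
```

```bash
python3 -m jog '[[[0,0,0,0,0,0.06,0],[0,0,0,0,0,0.06,0],[0,0,0,0,0,0.06,0],[0,0,0,0,0,0,0]]]';  python3 -c "
from h import *
s=st()"
```

```text
clock: 14.0
position: [0.4703, -0.0101, 0.2121]
tool_rot: [-3.141, 0.0, 1.655]
force: [-2.2, 0.4, -3.8]
grip_width: 0.0139
finger_force: 118.0
t 14.0 p [ 0.4703 -0.0101  0.2121] rpy [-3.141  0.     1.655] F [-2.2  0.4 -3.8] M [0.1  0.39 0.16] w 0.0139 ff 118.0
```

```bash
python3 -m jog '[[[0,0,0,0,0,0.06,0],[0,0,0,0,0,0.06,0],[0,0,0,0,0,0.06,0],[0,0,0,0,0,0,0]]]';  python3 -c "
from h import *
s=st()"
```

```text
clock: 14.4
position: [0.4704, -0.0101, 0.2121]
tool_rot: [-3.142, 0.0, 1.476]
force: [-1.2, -0.9, -3.8]
grip_width: 0.0139
finger_force: 118.0
t 14.4 p [ 0.4704 -0.0101  0.2121] rpy [-3.142  0.     1.476] F [-1.2 -0.9 -3.8] M [0.1  0.47 0.15] w 0.0139 ff 118.0
```

```bash
python3 -m jog '[[[0,0,0,0,0,0.06,0],[0,0,0,0,0,0.06,0],[0,0,0,0,0,0.06,0],[0,0,0,0,0,0,0]]]';  python3 -c "
from h import *
s=st();print(np.round(s['qpos'],2))"
```

```text
clock: 14.8
position: [0.4704, -0.0101, 0.2121]
tool_rot: [-3.142, 0.0, 1.296]
force: [-1.5, 0.3, -2.9]
grip_width: 0.0137
finger_force: 117.9
t 14.8 p [ 0.4704 -0.0101  0.2121] rpy [-3.142  0.     1.296] F [-1.5  0.3 -2.9] M [0.1  0.34 0.2 ] w 0.0137 ff 117.9
[ 0.18  0.44 -0.37  2.07  0.24  0.68 -0.62]
```

```bash
python3 -m jog '[[[0,0,0,0,0,0.06,0],[0,0,0,0,0,0.06,0],[0,0,0,0,0,0,0]]]';  python3 -c "
from h import *
s=st()"
```

```text
clock: 15.1
position: [0.4705, -0.0101, 0.2121]
tool_rot: [3.141, -0.0, 1.177]
force: [-0.8, 0.9, -4.0]
grip_width: 0.0141
finger_force: 118.0
t 15.1 p [ 0.4705 -0.0101  0.2121] rpy [ 3.141 -0.     1.177] F [-0.8  0.9 -4. ] M [0.09 0.15 0.39] w 0.0141 ff 118.0
```

```bash
python3 -m jog '[[[0,0,0,0,0,0.06,0],[0,0,0,0,0,0.06,0],[0,0,0,0,0,0,0]]]';  python3 -c "
from h import *
s=st()"
```

```text
clock: 15.4
position: [0.4705, -0.0101, 0.2121]
tool_rot: [3.141, -0.0, 1.057]
force: [0.2, -0.5, -3.7]
grip_width: 0.0136
finger_force: 118.2
t 15.4 p [ 0.4705 -0.0101  0.2121] rpy [ 3.141 -0.     1.057] F [ 0.2 -0.5 -3.7] M [0.14 0.01 0.79] w 0.0136 ff 118.2
```

```bash
python3 -m jog '[[[0,0,0,0,0,0.05,0],[0,0,0,0,0,0.05,0],[0,0,0,0,0,0,0]]]';  python3 -c "
from h import *
s=st()"
```

```text
clock: 15.7
position: [0.4706, -0.0101, 0.2121]
tool_rot: [3.141, -0.0, 0.958]
force: [0.9, -0.6, -4.6]
grip_width: 0.0137
finger_force: 123.5
t 15.7 p [ 0.4706 -0.0101  0.2121] rpy [ 3.141 -0.     0.958] F [ 0.9 -0.6 -4.6] M [ 0.03 -0.24  1.45] w 0.0137 ff 123.5
```

```bash
python3 -m jog '[[[0,0,0,0,0,-0.05,0],[0,0,0,0,0,-0.04,0],[0,0,0,0,0,0,0]]]' 20;  python3 -c "
from h import *
s=st()"
```

```text
clock: 16.0
position: [0.4705, -0.0102, 0.2121]
tool_rot: [3.142, -0.0, 1.048]
force: [-0.6, 0.1, -1.9]
grip_width: 0.0134
finger_force: 118.1
t 16.0 p [ 0.4705 -0.0102  0.2121] rpy [ 3.142 -0.     1.048] F [-0.6  0.1 -1.9] M [0.2  0.09 0.85] w 0.0134 ff 118.1
```

```bash
python3 -m jog '[[[0,0,0,0,0,0,0.3],[0,0,0,0,0,0,0.6],[0,0,0,0,0,0,0.6],[0,0,0,0,0,0,0.6]]]';python3 -m jog '[[[0,0,-10,0,0,0,0.6],[0,0,-25,0,0,0,0.6],[0,0,-40,0,0,0,0.6],[0,0,-40,0,0,0,0.6],[0,0,0,0,0,0,0.6]]]'
python3 - <<'E'
from h import *
s=st();o=[]
for c in ['scene','side']:
    f=bot.grab_frame(c)
    for q in ['key_bar','relay_2','key_stand']:
        print(c,q,[(np.round(d['xyz'],3).tolist(),round(d['conf'],2)) for d in bot.spot_point(q,f)[:1]])
    a=proj(f,[.47,-.01,.13]).astype(int);o.append(cv2.resize(f['img'][a[1]-60:a[1]+60,a[0]-40:a[0]+40],(400,600),interpolation=2))
cv2.imwrite('pics/z4.png',np.hstack(o)[:,:,::-1])
f=bot.grab_frame('wrist');save(f,'w4.png')
E
```

```text
clock: 16.4
position: [0.4705, -0.0103, 0.2122]
tool_rot: [3.141, -0.0, 1.043]
force: [0.9, 0.3, -0.3]
grip_width: 0.051
finger_force: 0.0
clock: 16.9
position: [0.4718, -0.01, 0.3323]
tool_rot: [3.135, -0.004, 1.043]
force: [-0.2, 0.5, -0.6]
grip_width: 0.0513
finger_force: 0.0
t 16.9 p [ 0.4718 -0.01    0.3323] rpy [ 3.135 -0.004  1.043] F [-0.2  0.5 -0.6] M [ 0.01 -0.03 -0.  ] w 0.0513 ff 0.0
scene key_bar [([0.473, -0.012, 0.154], 0.77)]
scene relay_2 [([0.408, 0.115, -0.002], 0.81)]
scene key_stand [([0.487, 0.209, 0.001], 0.77)]
side key_bar [([0.468, -0.007, 0.154], 0.85)]
side relay_2 [([0.411, 0.116, 0.0], 0.74)]
side key_stand [([0.489, 0.21, 0.0], 0.71)]
```

View pics/w4.png

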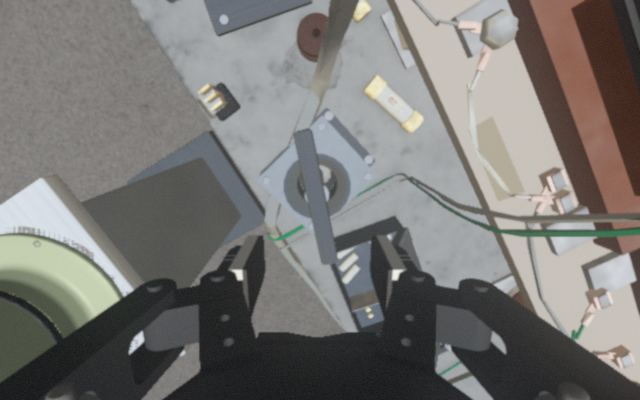

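View pics/z4.png

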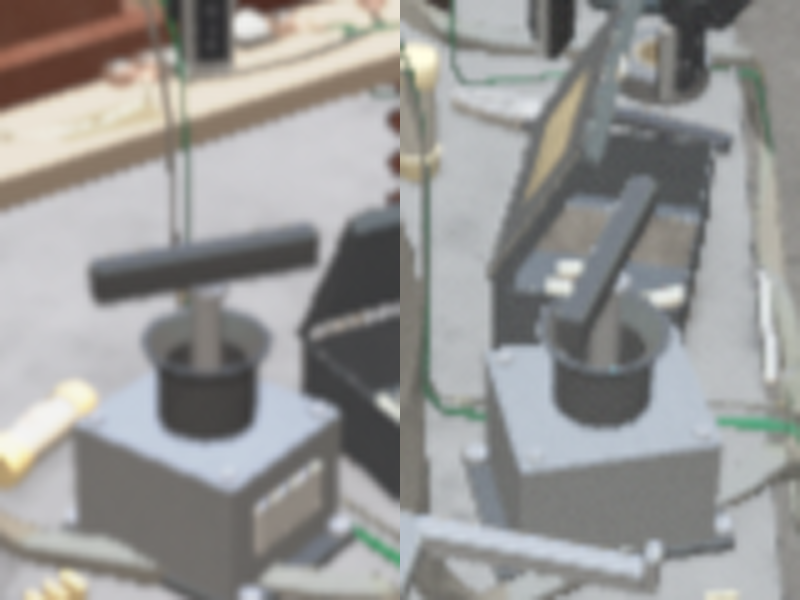

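The wrist view shows the bar standing free over the collar, from (304,131) to (328,262), with the fingers clear. The scene and side views show the key upright in the shaft with its bar at z≈0.154. The resisting moment rose from about 0.2 to 1.45 N m, so the spindle is at its stop.

```bash
python3 -c "
from h import *
print(bot.job_done());st()"
```

```text
the job is handed in; nothing more can be done
None
the job is handed in; nothing more can be done
```

I handed the job in with the key standing upright and released on the spindle, turned clockwise until the resisting moment jumped from about 0.2 to 1.45 N m at the stop. It took about 17 s of the 58 s, with no contact with the bystanders that I saw; no verdict came back.

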